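# Rolling pin out from under the cooling rack and into its stand

### The job

Draw the rolling pin out from under the wire cooling rack by the handle that sticks out, and lay it down on the open worktop, well clear of the rack, and let go. Then take it by the middle of its barrel and lower it into its wooden stand, keeping hold until it has settled in both vees and only then letting go. Leave the small sauce cup, the mug and the tin where they stand.

Things in the scene. Friction and masses are not known exactly. Their poses are not given: they have to be found in the camera images.
- pin_center (a point): centre of the wooden rolling pin (200 mm long, 0.17 to 0.29 kg), on its axis; x runs along it. Round barrel 44 mm across, x = -55 to 55 mm; then at each end a hexagonal collar, x = 55 to 65 mm, 48 mm across flats, that stops it rolling; then a round handle. Both ends alike. Lying on the worktop its axis is 24 mm up. It starts under the rack, roughly along y
- pin_handle (a point): middle of the handle that sticks out from under the rack at the start, on the pin's axis, at x = -83 mm from the pin's centre; it points to the robot's right (-y). The handle is 26 mm thick and 35 mm long (x = -65 to -100 mm), thickest 10 mm either side of this point. 50 to 85 mm of the pin stand out beyond the rack's edge
- rack_middle (a point): middle of the top of the fixed wire cooling rack, 180 x 180 mm, wires 58 to 64 mm above the worktop, on four thin legs at its corners; its sides run along its x and y and the pin sticks out on its -y side. A white tray 49 mm high stands on it, reaching from 25 mm on the -y side of the middle to 85 mm on the +y side
- stand_seat (a point): where the pin's centre comes to be when seated in the fixed wooden stand: 65 mm above the worktop, over the stand's middle; x along the seat, either end of the pin may go either way. The board below is 216 mm (x) by 90 mm, 14 mm thick. Between the two vees 76 mm are free for the fingers, down to the board
- stand_vee (a point): the seat point of one of the stand's two like vees, on the seated pin's axis, 43 mm along +x from the stand_seat (the other is at -43 mm). Each is an open 90 degree vee, 10 mm thick along x, arms reaching 34 mm to each side and about 3 mm above this point. The vees carry the barrel just inside the collars: 7 mm of play either way along x
- stand_cheek (a point): middle of the handle's room between the two upright cheeks at the +x end of the stand, 89 mm from stand_seat, on the seated pin's axis (a like pair at the -x end). The cheeks run from x = 73 to 106 mm, stand 48 mm apart and rise 78 mm above the worktop, so in there the pin cannot be held by a handle
- cup_center (a point): centre of the small clear plastic sauce cup, 68 mm across and 35 mm high, alone near the front edge; to be left alone
- mug_center (a point): centre (half-way up) of the white mug, 78 mm across, 93 mm high, with a handle; to be left alone
- tin_center (a point): centre of the flat round tin, 86 mm across and 40 mm high, that stands beside the mug (a like one at the far back wall does not matter); to be left alone
- black_box (a point): about the middle of the fixed black takeaway box, roughly 120 mm (x) by 145 mm (y) and 75 mm high, with a chopstick across it that sticks out some 20 mm towards the robot; it does not move, but keep the gripper clear of it when drawing the pin out and laying it down
Mind the look-alikes: they are no part of the job. Of the things that look like the part that bears pin_center, the larger one is meant.

How it is judged:
By the outcome, as a careful person would: the job done as asked, in the order asked, and still so for the second after the job is handed in, with the robot touching nothing.
It also fails if it takes over 53 s, if anything falls off the work surface, if the arm or the gripper's body presses on something with over 40 N, if the wrist force passes 120 N, or if a joint passes its speed limit or range.

### The arm

A 6-joint arm with a two-finger parallel gripper is mounted at the origin on a cart in front of the work surface, level with it; the furniture and walls round the work are solid. World frame = base frame: x ahead of the robot, y to its left, z up, the work surface at z = 0. Lengths are in mm, angles in rad, forces in N, time in s.
With the tool pointing down it reaches from about 300 to 1000 mm from the base axis. Payload 5.1 kg.
Tool frame: the origin (TCP) lies midway between the tips of the shut fingers; the grasp point (between the pads) lies 19 mm behind it; z points along the fingers, y is the line along which they close (so a half turn about z gives the same grasp; the last joint's range is limited). The gripper opens to 95 mm and grips with 3 to 60 N. Pads are 20 mm wide; open, the fingers measure 119 mm over their backs; the gripper's body (75 mm by 180 mm) begins 59 mm behind the grasp point.
Start: joints at [-0.083, 0.124, 1.65, -0, 1.367, -0.083], TCP at [649.988, -0.028, 214.656] pointing down, gripper open.
Joint ranges: [-2.61, 2.61], [-1.02, 2.33], [0.03, 2.71], [-1.35, 4.49], [0.32, 2.68], [-2.91, 2.91]. Speed limits (rad/s): [2.57, 2.57, 3.14, 3.14, 3.14, 3.14].

### API

Orientations are given as a 3x3 rotation matrix whose columns are the frame's x, y, z axes.
In Python, from bench import * gives the robot as it stands. The module is installed in compiled form; this text tells all that it offers.
- The arm moves only by the tool jog_arm, never from a script. Its argument "plan" is one flat list of numbers, 4 for each row, row after row: the shift along the world's x, y, z in units of 25 mm (1.0 is 25 mm), then the turn about the world's z in units of 5 degrees (1.0 is 5 degrees). A call has 1 to 5 rows; each row is the pose to reach, as a shift and turn from the pose commanded when the call began; what a row does not reach only later rows make up. A row lasts 1/12 s, in which the tool goes at most 41.7 mm and 7.16 degrees, less where a joint would pass 70% of its speed; a pose out of reach is approached as far as the arm can. A call with a gripper value outside its range is refused whole. "claw" is the closure, from 0 (fully open) to 1 (shut), set as the call begins (left out, the last holds). The fingers move at their own pace and stop on an object; "grip_force" is the grip in N (left out, the last holds). Time passes only in rows, so rows that repeat a pose let the fingers close. It gives the time, the measured TCP pose, the force, the opening and the grip force at its end, in the units of the state.
- get_obs(): the state, without advancing time (a new reading comes with each control period).
- read_camera(name): name is "scene" or "side" or "wrist"; returns (picture, depth): 384x512x3 uint8, red, green, blue; 384x512 float32, mm along the optical axis (not along the pixel's ray), 0 where there is no reading.
- calibration(name): a dict with "K" (3x3 intrinsics, pixels), "xyz" and "orientation" of the camera in the world; the wrist camera has in their place "hand_eye" (4x4, takes a point from camera to tool coordinates, whose origin is the TCP and whose axes are the flange's). Camera axes: x right, y down, z forward; pixel columns grow to the right and rows downward; lengths in mm; the calibration is good to about 2 mm. A picture is of the moment at which its call begins: read the wrist's pose just before it. calibration takes no time and is no camera call.
- sign_off(): hands the job in; it is judged then, once.
The state is a dict: "t": time; "qpos": joint angles; "qvel": joint speeds; "joint_efforts": joint torques, N m; "eef_pos": TCP position; "orientation": TCP orientation; "ft_force": force on the tool from outside, world axes, zero at the start; "wrist_torque": the same for the moment, N m; "width": finger opening in mm; "gripper_force": force on a finger pad.
Only numpy, scipy, OpenCV 4.12 (cv2) and the standard library are available. Lean on these libraries where they do the work, as an engineer would, in place of code of your own. Each camera call takes 0.05 s, during which the arm holds its last target. There are 200 camera calls.

## Working session

There is one attempt and no reset: what is moved stays moved. The work goes in short steps, Python scripts to look and compute and a tool call to move; the robot and the scene stay as the last step left them, time stands still between calls to the robot, and variables do not carry over. Pictures are saved under pics/ and viewed, at most 12 in all, crops included, and the job is handed in when it is done.

Besides the shell and the picture viewer there is one more tool, called by a JSON object that holds its "fn" and its "kwargs". jog_arm: Moves the arm, as the interface text tells. Its arguments: {"type":"object","properties":{"plan":{"type":"array","items":{"type":"number"}},"claw":{"type":"number"},"grip_force":{"type":"number"}},"required":["plan"]}

```bash
mkdir -p pics; cat > h.py <<'E'
from bench import *
import numpy as np, cv2
def grab(n,tag):
    o=get_obs(); p,d=read_camera(n); cv2.imwrite(f'pics/{tag}.png',p[:,:,::-1]); np.savez(f'{tag}.npz',p=p,d=d,**pose(n,o)); return p,d
def pose(n,o):
    c=calibration(n)
    if n=='wrist':
        T=np.eye(4);T[:3,:3]=o['orientation'];T[:3,3]=o['eef_pos'];T=T@np.array(c['hand_eye'])
        return dict(K=np.array(c['K']),R=T[:3,:3],t=T[:3,3])
    return dict(K=np.array(c['K']),R=np.array(c['orientation']),t=np.array(c['xyz']))
def pix(f,uv,z):   # ray onto plane z
    f=np.load(f+'.npz') if isinstance(f,str) else f
    r=f['R']@np.linalg.inv(f['K'])@np.array([uv[0],uv[1],1.]); return f['t']+r*(z-f['t'][2])/r[2]
def cloud(f):
    f=np.load(f+'.npz'); d=f['d']; v,u=np.mgrid[:d.shape[0],:d.shape[1]]
    c=np.stack([u,v,np.ones_like(u)],-1)@np.linalg.inv(f['K']).T*d[...,None]
    P=c@f['R'].T+f['t']; P[d==0]=np.nan; return P
E
python3 - <<'E'
from h import *
o=get_obs();print(o['t'],o['orientation'])
for n in('scene','side','wrist'):
    grab(n,n+'0'); f=np.load(n+'0.npz');print(n,f['K'][0,0],f['t'],f['R'].round(2).tolist())
E
```

```text
0.0 [[-2.91661202e-05  9.99997860e-01 -2.06844469e-03]
 [ 9.99999988e-01  2.94860845e-05  1.54658039e-04]
 [ 1.54718699e-04 -2.06844015e-03 -9.99997849e-01]]
scene 373.1267226060499 [-209.43799438 -355.04516229 1142.93620114] [[0.56, -0.63, 0.55], [-0.83, -0.42, 0.37], [-0.0, -0.66, -0.75]]
side 384.859629815142 [-605.96392989  167.02753325 1069.28987886] [[-0.0, -0.65, 0.76], [-1.0, -0.0, -0.0], [0.0, -0.76, -0.65]]
wrist 313.03392500312276 [648.97919804  84.06646498 383.6425622 ] [[1.0, -0.0, -0.0], [-0.0, -0.95, -0.3], [-0.0, 0.3, -0.95]]
```

View pics/scene0.png

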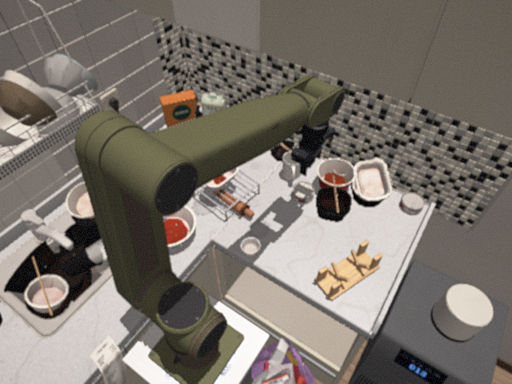

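View pics/side0.png

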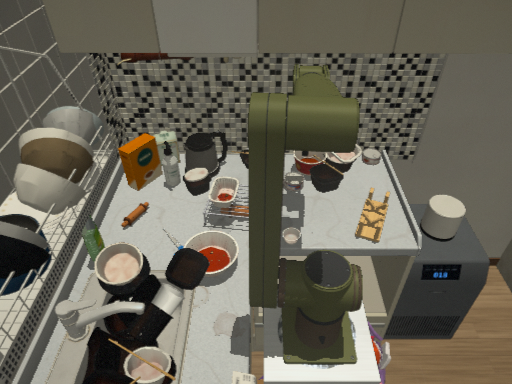

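The scene view shows the pin's handle at about (248,212), the cup at (250,246), the mug at (290,168), the tin at (302,195), the box at (333,203) and the stand at (348,270). In the side view the stand is at (374,215), and the look-alike pin is at (135,213).

View pics/wrist0.png

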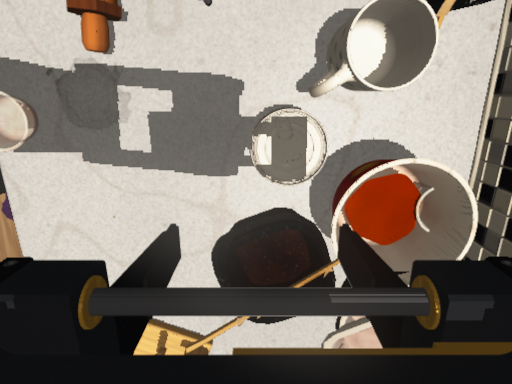

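```bash
python3 - <<'E'
from h import *
P=cloud('scene0'); 
for n,u,v in [('handle',248,212),('cup',250,246),('mug',290,165),('tin',302,194),('box',333,200),('stand',348,275),('barrel',232,200)]:
    print(n,P[v,u].round(),pix('scene0',(u,v),24).round())
# stand: wood mask, height
f=np.load('scene0.npz');h=cv2.cvtColor(f['p'],cv2.COLOR_RGB2HSV)
m=(h[...,0]>8)&(h[...,0]<26)&(h[...,1]>90)&(h[...,2]>90)
print('hsv stand',h[275,348],'pin',h[200,232],h[212,248])
s=m&(P[...,1]<-200)&(P[...,0]<800)&(P[...,2]>0)&(P[...,2]<100)
q=P[s]
for lo,hi in[(5,25),(25,60),(60,90)]:
    a=q[(q[:,2]>lo)&(q[:,2]<hi)]
    if len(a)>5: print(lo,len(a),cv2.minAreaRect(a[:,:2].astype(np.float32)),a.min(0).round(),a.max(0).round())
E
```

```text
handle [472. 142.  38.] [481. 149.  24.]
cup [372.  65.   5.] [362.  58.  24.]
mug [724. 114.  90.] [782. 143.  24.]
tin [654.  16.  45.] [671.  23.  24.]
box [700. -94.  37.] [711. -91.  24.]
stand [ 453. -274.   18.] [ 450. -274.   24.]
barrel [481. 222.  45.] [494. 233.  24.]
hsv stand [ 20  89 241] pin [ 10 125 175] [ 11 145 186]
5 964 ((460.7470703125, -268.197509765625), (85.48824310302734, 211.39967346191406), 67.93013000488281) [ 349. -345.    5.] [ 567. -200.   25.]
25 307 ((458.3404235839844, -267.0306396484375), (71.4774169921875, 201.6832733154297), 67.1513671875) [ 354. -337.   25.] [ 562. -200.   60.]
60 222 ((459.8616638183594, -268.46905517578125), (76.21732330322266, 205.35784912109375), 66.81966400146484) [ 353. -339.   60.] [ 569. -200.   84.]
```

Wrist view: the pin's handle is at (96,30), its collar at (95,5), the tin at (289,146) and the mug at (385,42). A corner of the stand is at (175,340). I'm moving over the handle for a closer look.

{"fn": "jog_arm", "kwargs": {"plan": [-1.3,1,0,0,-2.6,2,0,0,-3.9,3,0,0,-5.2,4,0,0,-6.5,5,0,0], "claw": 0}}

```text
t: 0.57
eef_pos: [485.6, 125.7, 214.1]
orientation: [[0.001, 1.0, -0.001], [1.0, -0.001, 0.0], [0.0, -0.001, -1.0]]
ft_force: [0.4, 1.2, 0.7]
width: 95.1
gripper_force: 0.0
```

{"fn": "jog_arm", "kwargs": {"plan": [-0.4,0,0,0,-0.4,0,0,0,-0.4,0,0,0]}}

```text
t: 0.82
eef_pos: [477.6, 124.9, 214.8]
orientation: [[-0.001, 1.0, 0.001], [1.0, 0.001, -0.0], [-0.0, 0.001, -1.0]]
ft_force: [0.8, -0.5, -0.2]
width: 95.0
gripper_force: 0.0
```

```bash
python3 - <<'E'
from h import *
o=get_obs();print(o['t'],o['eef_pos']);grab('wrist','wrist1')
E
```

```text
0.8167 [477.60311745 124.93058769 214.81769214]
```

View pics/wrist1.png

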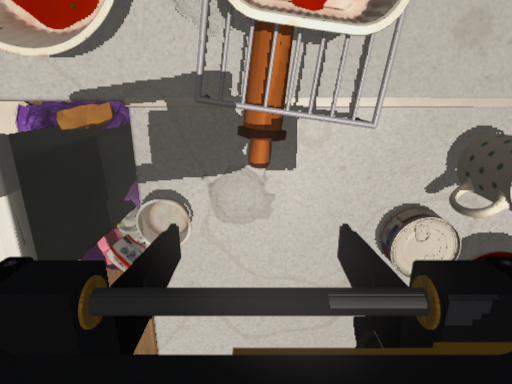

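Here the handle runs from the collar at (262,133) down to its tip at (260,165). The barrel runs up to (272,30), the rack's front wire is at y≈110 and the cup is at (163,220).

```bash
python3 - <<'E'
from h import *
def ray(f,uv): return f['t'],f['R']@np.linalg.inv(f['K'])@np.array([uv[0],uv[1],1.])
def tri(fa,a,fb,b):
    p,r=ray(fa,a);q,s=ray(fb,b);k=np.linalg.lstsq(np.c_[r,-s],q-p,rcond=None)[0]
    A=p+k[0]*r;B=q+k[1]*s;return ((A+B)/2).round(1),np.linalg.norm(A-B).round(1)
F=[np.load(f'wrist{i}.npz') for i in(0,1)]
box=[(75,14,125,60),(245,140,278,172)];tips=[];
for f,(a,b,c,d) in zip(F,box):
    h=cv2.cvtColor(f['p'],cv2.COLOR_RGB2HSV)[b:d,a:c]; m=(h[...,1]>150)&(h[...,2]>80)
    v,u=np.nonzero(m); print(u.min()+a,u.max()+a,v.min()+b,v.max()+b,len(u)); k=v>=v.max()-1
    tips.append(((u[k]).mean()+a,v.max()+b+.5))
print(tips,'tip',tri(F[0],tips[0],F[1],tips[1]))
# axis in wrist1: row centers of orange pixels
f=F[1];h=cv2.cvtColor(f['p'],cv2.COLOR_RGB2HSV); m=(h[...,1]>150)&(h[...,2]>60);m[:, :240]=0;m[:,300:]=0
for r in (40,60,80,95,120,131,145,152,158):
    u=np.nonzero(m[r])[0]; c=(u.min()+u.max())/2; print(r,u.min(),u.max(),pix(f,(c,r),24).round(1))
print('cup',pix(f,(163,218),35).round(),'rack front wire',pix(f,(200,99),61).round(),pix(f,(376,125),61).round())
P=cloud('wrist1');print(P[152,260].round(1),P[80,268].round(1),P[158,260].round(1))
E
```

```text
82 107 14 51 904
249 270 140 163 472
[(np.float64(99.03846153846155), np.float64(51.5)), (np.float64(259.0), np.float64(163.5))] tip (array([476.8, 127.6,  17.2]), np.float64(1.8))
40 253 291 [491. 262.  24.]
60 251 288 [488.5 242.6  24. ]
80 248 284 [484.9 222.4  24. ]
95 247 283 [483.9 206.8  24. ]
120 244 281 [481.3 179.9  24. ]Traceback (most recent call last):
  File "<stdin>", line 16, in <module>
    return umr_minimum(a, axis, None, out, keepdims, initial, where)
ValueError: zero-size array to reduction operation minimum which has no identity
```

{"fn": "jog_arm", "kwargs": {"plan": [0,0.8,-1.6,-1.34,0,0.8,-3.2,-1.34,0,0.8,-4.8,-1.34,0,0.8,-6,-1.34,0,0.8,-7,-1.34], "claw": 0.35}}

```text
t: 1.28
eef_pos: [477.1, 143.8, 36.2]
orientation: [[0.118, 0.993, -0.004], [0.993, -0.118, -0.001], [-0.001, -0.003, -1.0]]
ft_force: [0.4, 0.4, 0.1]
width: 67.5
gripper_force: 0.0
```

{"fn": "jog_arm", "kwargs": {"plan": [0,0,-0.9,0,0,0,-1.4,0,0,0,-1.4,0,0,0,-1.4,0]}}

```text
t: 1.62
eef_pos: [478.3, 144.1, 3.8]
orientation: [[0.118, 0.993, -0.002], [0.993, -0.118, -0.0], [-0.001, -0.002, -1.0]]
ft_force: [0.6, 0.0, 0.1]
width: 61.7
gripper_force: 0.0
```

```bash
python3 - <<'E'
from h import *
o=get_obs();print(o['t'],o['eef_pos'],o['width'],o['ft_force']);grab('wrist','wrist2')
E
```

```text
1.6167 [478.29244953 144.05496299   3.75746431] 61.72685273289848 [0.5739136  0.00835047 0.10719776]
```

View pics/wrist2.png

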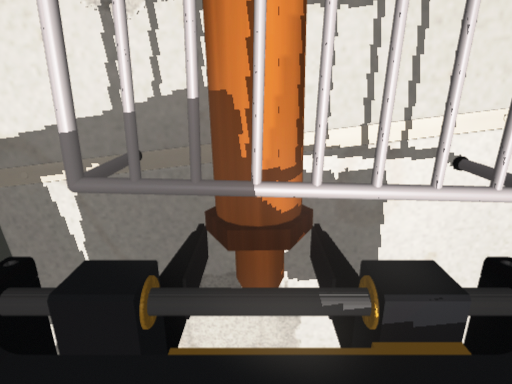

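The handle at (260,265) lies centred between the two fingers, with the collar beyond it at (258,225). I'm closing on it.

{"fn": "jog_arm", "kwargs": {"plan": [0,0,0,0,0,0,0,0,0,0,0,0,0,0,0,0,0,0,0,0], "claw": 1, "grip_force": 30}}

```text
t: 2.08
eef_pos: [477.7, 145.0, 5.0]
orientation: [[0.117, 0.993, 0.001], [0.993, -0.117, 0.0], [0.0, 0.001, -1.0]]
ft_force: [-0.2, -0.5, -0.8]
width: 33.7
gripper_force: 0.0
```

{"fn": "jog_arm", "kwargs": {"plan": [-0.06,-0.5,0.04,0,-0.12,-1,0.04,0,-0.18,-1.5,0.04,0,-0.24,-2,0.04,0,-0.24,-2,0.04,0]}}

```text
t: 2.5
eef_pos: [471.4, 92.6, 6.1]
orientation: [[0.118, 0.993, 0.0], [0.993, -0.118, -0.001], [-0.001, 0.001, -1.0]]
ft_force: [-0.8, -2.5, 1.8]
width: 24.6
gripper_force: 30.0
```

The fingers were still closing when the pull began, so I'm checking where they hold.

```bash
python3 - <<'E'
from h import *
o=get_obs();print(o['t'],o['eef_pos'],o['width'],o['ft_force']);grab('wrist','wrist3')
f=np.load('wrist3.npz');h=cv2.cvtColor(f['p'],cv2.COLOR_RGB2HSV); m=(h[...,1]>150)&(h[...,2]>60);m[:, :190]=0;m[:,330:]=0
for r in range(0,300,15):
    u=np.nonzero(m[r])[0]
    if len(u)>8:print(r,u.min(),u.max(),pix(f,((u.min()+u.max())/2,r),24).round(1))
E
```

```text
2.5 [471.40885872  92.57949834   6.09498223] 24.6288687723151 [-0.79137022 -2.47772414  1.77229906]
0 207 308 [484.7 213.8  24. ]
15 208 307 [484.  208.1  24. ]
60 210 305 [481.8 190.2  24. ]
75 211 305 [481.3 183.9  24. ]
90 211 304 [480.3 177.5  24. ]
105 212 304 [479.7 170.8  24. ]
120 213 303 [478.9 163.9  24. ]
135 214 303 [478.3 156.9  24. ]
150 215 302 [477.4 149.7  24. ]
165 215 301 [476.3 142.2  24. ]
180 215 301 [475.4 134.6  24. ]
195 242 299 [480.7 125.9  24. ]
210 241 276 [473.7 118.5  24. ]
225 234 282 [472.4 110.2  24. ]
240 235 282 [471.6 101.5  24. ]
255 237 280 [470.6  92.5  24. ]
285 210 307 [468.3  73.8  24. ]
```

View pics/wrist3.png

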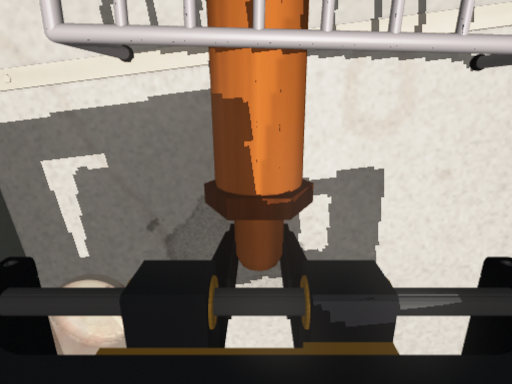

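The pads hold the handle about 8 mm towards its tip from the middle, firmly at 30 N, and the pin follows. I'm continuing the draw.

{"fn": "jog_arm", "kwargs": {"plan": [0,-0.7,0,0,0,-1.4,0,0,0,-2.1,0,0,0,-2.8,0,0,0,-3.5,0,0]}}

```text
t: 2.97
eef_pos: [471.8, 7.4, 6.1]
orientation: [[0.117, 0.993, 0.001], [0.993, -0.117, 0.001], [0.001, 0.001, -1.0]]
ft_force: [0.2, 3.4, 1.9]
width: 24.9
gripper_force: 30.0
```

{"fn": "jog_arm", "kwargs": {"plan": [0,-0.9,0,0,0,-1.8,0,0,0,-2.7,0,0,0,-3.6,0,0,0,-4.4,0,0]}}

```text
t: 3.38
eef_pos: [471.7, -103.2, 6.0]
orientation: [[0.117, 0.993, 0.001], [0.993, -0.117, 0.001], [0.001, 0.001, -1.0]]
ft_force: [0.2, 3.2, 2.2]
width: 24.5
gripper_force: 30.0
```

{"fn": "jog_arm", "kwargs": {"plan": [0,-0.4,-0.04,0,0,-0.5,-0.04,0,0,-0.5,-0.04,0]}}

```text
t: 3.63
eef_pos: [472.0, -115.6, 5.3]
orientation: [[0.117, 0.993, 0.001], [0.993, -0.117, -0.001], [-0.001, 0.001, -1.0]]
ft_force: [-0.3, -0.7, 6.8]
width: 24.9
gripper_force: 30.0
```

{"fn": "jog_arm", "kwargs": {"plan": [0,0,0,0,0,0,0,0,0,0,0,0,0,0,0,0,0,0,0,0], "claw": 0.3}}

```text
t: 4.05
eef_pos: [471.1, -114.5, 4.2]
orientation: [[0.116, 0.993, -0.001], [0.993, -0.116, 0.0], [0.0, -0.001, -1.0]]
ft_force: [-0.0, -1.0, 0.9]
width: 52.8
gripper_force: 0.0
```

{"fn": "jog_arm", "kwargs": {"plan": [0,0,0.5,0,0,0,1.5,0,0,0,3,0,0,0,4.5,0,0,0,6,0], "claw": 0}}

```text
t: 4.47
eef_pos: [470.8, -114.6, 155.6]
orientation: [[0.116, 0.993, -0.001], [0.993, -0.116, 0.0], [0.0, -0.001, -1.0]]
ft_force: [0.2, -0.8, 0.3]
width: 85.9
gripper_force: 0.0
```

{"fn": "jog_arm", "kwargs": {"plan": [0,0,1,0,0,0,1.5,0,0,0,1.5,0]}}

```text
t: 4.72
eef_pos: [473.3, -115.6, 195.6]
orientation: [[0.116, 0.993, 0.006], [0.993, -0.116, -0.002], [-0.002, 0.006, -1.0]]
ft_force: [0.2, -0.3, 0.9]
width: 94.4
gripper_force: 0.0
```

```bash
python3 - <<'E'
from h import *
o=get_obs();print(o['t'],o['eef_pos'],o['width'],o['ft_force']);grab('wrist','wrist4')
E
```

```text
4.7167 [ 473.29040181 -115.55108022  195.59785969] 94.4318640391264 [ 0.20489782 -0.28891435  0.93483547]
```

View pics/wrist4.png

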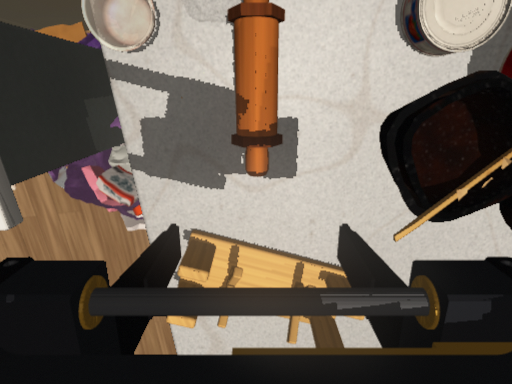

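The pin lies free. Its collars are at (257,12) and (257,140), the barrel is between them, and the near handle tip is at (257,172). The stand is below at (265,280).

```bash
python3 - <<'E'
from h import *
f=np.load('wrist4.npz');h=cv2.cvtColor(f['p'],cv2.COLOR_RGB2HSV); m=((h[...,1]>150)&(h[...,2]>50)).astype(np.uint8);m[:, :220]=0;m[:,300:]=0;m[185:]=0
pts=[]
for r in range(30,125,5):
    u=np.nonzero(m[r])[0]; pts.append(pix(f,((u.min()+u.max())/2,r),27)[:2])
pts=np.array(pts);vx,vy,x0,y0=cv2.fitLine(pts.astype(np.float32),cv2.DIST_L2,0,.01,.01).ravel();print('axis',vx,vy,x0,y0,np.degrees(np.arctan2(vy,vx)))
v=np.nonzero(m[:,250:266].sum(1)>4)[0];print('tip row',v.max(),pix(f,(257,v.max()),24))
print('bar ends rows y', [pix(f,(257,r),44).round(1) for r in (24,132)])
g=np.load('scene0.npz')
P=cloud('wrist4');M=(P[...,2]>12)&(P[...,2]<60)&(abs(P[...,0]-478)<45)&(P[...,1]>-140)&(P[...,1]<130)&(m>0)
q=P[M];print(len(q),q.min(0),q.max(0),np.median(q,0), np.percentile(q[:,2],[50,95]))
# second view: scene camera
p,d=grab('scene','scene1');f=np.load('scene1.npz');h=cv2.cvtColor(p,cv2.COLOR_RGB2HSV)
P=cloud('scene1');m=(h[...,0]<17)&(h[...,1]>110)&(abs(P[...,0]-478)<60)&(P[...,1]>-150)&(P[...,1]<130)&(P[...,2]>8)&(P[...,2]<70)
q=P[m];print(len(q),cv2.minAreaRect(q[:,:2].astype(np.float32)),np.percentile(q[:,2],[5,50,95]))
E
```

```text
axis 0.11279792 0.99361795 482.8616 -15.457134 83.52337
tip row 172 [ 471.60677044 -116.27341738   24.        ]
bar ends rows y [array([488.9,  28.1,  44. ]), array([477.2, -69.8,  44. ])]
6274 [ 456.21652708 -114.70653773   16.4662901 ] [515.6678978   52.41190612  50.70126031] [482.08856239 -13.48075329  42.78762159] [42.78762159 47.48792897]
470 ((476.387939453125, -20.081687927246094), (194.88731384277344, 39.949913024902344), 86.97347259521484) [24.50095756 40.67549664 49.63175356]
```

View pics/scene1.png

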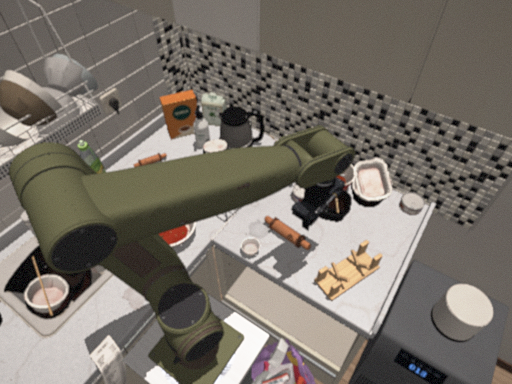

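The scene view confirms the pin lies in the open at (288,232), well clear of the rack, with the cup at (250,247) and the stand at (348,272). Next I'm looking at the stand from above.

{"fn": "jog_arm", "kwargs": {"plan": [0,-1.5,0,0,0,-3,0,0,0,-4.6,0,0,0,-4.6,0,0,0,-4.6,0,0]}}

```text
t: 5.23
eef_pos: [469.8, -230.6, 188.5]
orientation: [[0.12, 0.993, -0.005], [0.993, -0.12, 0.003], [0.003, -0.006, -1.0]]
ft_force: [-0.3, 1.0, 0.5]
width: 95.1
gripper_force: 0.0
```

```bash
python3 - <<'E'
from h import *
o=get_obs();print(o['t'],o['eef_pos']);grab('wrist','wrist5')
f=np.load('wrist5.npz');h=cv2.cvtColor(f['p'],cv2.COLOR_RGB2HSV);print(h[150,250],h[160,280])
P=cloud('wrist5');m=(h[...,1]>60)&(h[...,0]>8)&(h[...,0]<30)&(P[...,1]<-190)&(P[...,0]>335)&(P[...,0]<590)&(P[...,1]>-360)
for lo,hi in[(8,22),(35,69),(70,90)]:
    a=P[m&(P[...,2]>lo)&(P[...,2]<hi)]; print(lo,len(a),cv2.minAreaRect(a[:,:2].astype(np.float32)) if len(a)>5 else 0,np.median(a[:,2]) if len(a) else 0)
E
```

```text
5.2333 [ 469.80794757 -230.62092985  188.52916745]
[ 20  20 193] [16 33 86]
8 10048 ((462.50018310546875, -266.890869140625), (90.21450805664062, 214.95899963378906), 67.20223999023438) 13.806319388537162
35 2996 ((462.2452697753906, -266.74542236328125), (82.28358459472656, 207.2086639404297), 67.13877868652344) 53.94577037651649
70 1800 ((462.9931945800781, -266.72119140625), (75.87053680419922, 210.92965698242188), 67.01221466064453) 77.34339974660784
```

View pics/wrist5.png

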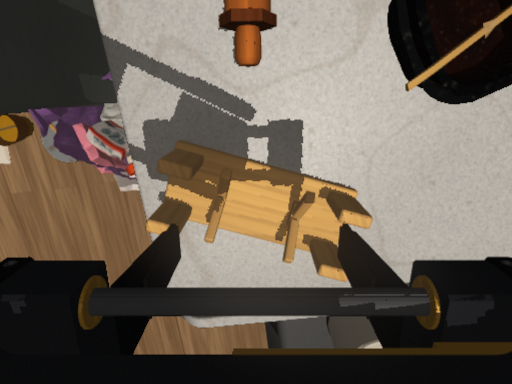

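The stand is at centre (462.4, −266.8), with its long axis at 157.1°, the board top at 14 mm and the cheeks at 77 mm. In the picture its vees are at (217,205) and (296,225). I'm returning to take the barrel's middle.

{"fn": "jog_arm", "kwargs": {"plan": [0.1,1.6,0,0,0.2,3.2,0,0,0.3,4.8,0,0,0.4,6.4,0,0,0.42,8,0,0]}}

```text
t: 5.7
eef_pos: [480.7, -26.9, 190.6]
orientation: [[0.115, 0.993, -0.002], [0.993, -0.115, 0.001], [0.0, -0.002, -1.0]]
ft_force: [0.6, 0.3, 0.3]
width: 94.8
gripper_force: 0.0
```

{"fn": "jog_arm", "kwargs": {"plan": [0,0.44,-1,0,0,0.44,-2.4,0,0,0.44,-3.8,0,0,0.44,-4.9,0,0,0.44,-5.5,0]}}

```text
t: 6.12
eef_pos: [477.6, -16.7, 49.2]
orientation: [[0.114, 0.993, -0.008], [0.993, -0.114, 0.001], [0.0, -0.008, -1.0]]
ft_force: [-0.5, -0.2, -0.3]
width: 95.2
gripper_force: 0.0
```

{"fn": "jog_arm", "kwargs": {"plan": [0,0,-0.9,0,0,0,-1.6,0,0,0,-1.98,0,0,0,-1.98,0,0,0,-1.98,0]}}

```text
t: 6.53
eef_pos: [481.2, -18.2, 4.7]
orientation: [[0.116, 0.993, -0.002], [0.993, -0.116, 0.0], [0.0, -0.002, -1.0]]
ft_force: [-0.2, 0.2, 0.7]
width: 95.0
gripper_force: 0.0
```

{"fn": "jog_arm", "kwargs": {"plan": [0,0,0,0,0,0,0,0,0,0,0,0,0,0,0,0,0,0,0,0], "claw": 1, "grip_force": 30}}

```text
t: 6.95
eef_pos: [482.3, -19.1, 5.7]
orientation: [[0.117, 0.993, 0.001], [0.993, -0.117, -0.0], [-0.0, 0.001, -1.0]]
ft_force: [-0.2, 0.8, -1.1]
width: 67.1
gripper_force: 0.0
```

{"fn": "jog_arm", "kwargs": {"plan": [0,0,0,0,0,0,0,0,0,0,0,0,0,0,0,0,0,0,0,0]}}

```text
t: 7.37
eef_pos: [482.2, -19.1, 5.2]
orientation: [[0.117, 0.993, 0.0], [0.993, -0.117, -0.0], [-0.0, 0.0, -1.0]]
ft_force: [0.3, -0.2, -0.1]
width: 43.4
gripper_force: 30.0
```

{"fn": "jog_arm", "kwargs": {"plan": [0,0,0.4,0,0,0,1.2,0,0,0,2.2,0,0,0,3.4,0,0,0,4.6,0]}}

```text
t: 7.78
eef_pos: [480.7, -18.8, 120.8]
orientation: [[0.117, 0.993, -0.002], [0.993, -0.117, 0.0], [0.0, -0.003, -1.0]]
ft_force: [1.3, 0.3, -2.3]
width: 43.8
gripper_force: 30.0
```

{"fn": "jog_arm", "kwargs": {"plan": [0,-0.6,0.4,1,0,-1.4,0.4,2.2,0,-2.2,0.4,3.4,0,-3,0.4,4.6,0,-3.9,0.4,5.9]}}

```text
t: 8.2
eef_pos: [481.4, -116.9, 130.4]
orientation: [[-0.393, 0.92, -0.001], [0.92, 0.393, 0.0], [0.001, -0.0, -1.0]]
ft_force: [0.2, -0.2, -2.1]
width: 43.3
gripper_force: 30.0
```

{"fn": "jog_arm", "kwargs": {"plan": [-0.1,-1,0,1.2,-0.3,-2,0,2.4,-0.5,-3,0,3.6,-0.7,-4,0,4.8,-0.78,-5,0,6]}}

```text
t: 8.62
eef_pos: [461.3, -242.3, 130.1]
orientation: [[-0.8, 0.601, -0.001], [0.601, 0.8, 0.001], [0.001, -0.0, -1.0]]
ft_force: [-0.5, -0.1, -3.3]
width: 43.4
gripper_force: 30.0
```

{"fn": "jog_arm", "kwargs": {"plan": [0,-0.5,0,1,0,-0.9,0,2,0,-1.01,0,2.86,0,-1.01,0,2.86,0,-1.01,0,2.86]}}

```text
t: 9.03
eef_pos: [462.1, -266.6, 130.0]
orientation: [[-0.92, 0.391, -0.001], [0.391, 0.92, 0.001], [0.001, 0.0, -1.0]]
ft_force: [-0.7, 0.9, -1.4]
width: 43.2
gripper_force: 30.0
```

```bash
python3 - <<'E'
from h import *
o=get_obs();print(o['t'],o['eef_pos'],o['orientation'][:,1],o['width'],o['ft_force'],o['qpos']);grab('wrist','wrist6')
E
```

```text
9.0333 [ 462.06848549 -266.55487751  130.01694505] [3.91351889e-01 9.20241015e-01 4.15604829e-04] 43.19497558605024 [-0.69625416  0.86148196 -1.4248548 ] [-6.23992976e-01 -6.47336710e-02  1.98982637e+00  1.98446880e-04
  1.21756311e+00 -1.79275803e+00]
```

View pics/wrist6.png

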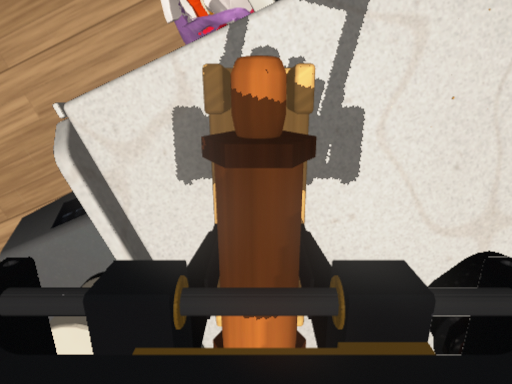

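The pin is in line with the stand, its axis at column 259 and the far cheeks at columns 205–223 and 296–314. I'm checking its offset along the axis.

```bash
python3 - <<'E'
from h import *
f=np.load('wrist6.npz');o=get_obs();R=o['orientation'];a=R[:,0];c=o['eef_pos']
P=cloud('wrist6');s=np.array([462.4,-266.8,0])
L=(P-c)@a; W=(P-c)@R[:,1]
m=(abs(W)<45)&(P[...,2]>110)&(P[...,2]<185)&(L>20)
col=L[m&(P[...,2]>135)&(abs(W)>22.6)&(abs(W)<29)&(L<90)];print('collar L',np.percentile(col,[2,50,98]),len(col))
t=L[m&(abs(W)<6)];print('tip L max',np.percentile(t,99.5))
for r in (50,55,58): print('tip',r,(pix(f,(259,r),149)-c)@a)
for r in (150,155,160,165): print('collar inner edge',r,(pix(f,(259,r),171)-c)@a)
ch=(P[...,2]>70)&(P[...,2]<82)&(abs(W)<60)&(L>50)&(L<130);print('cheek L',np.percentile(L[ch],[2,98]),'W',np.percentile(W[ch],[2,98]),'pin W',np.percentile(W[m&(L<60)&(P[...,2]>140)],[2,98]))
print('TCP-stand along,across',(c-s)@a,(c-s)@R[:,1])
E
```

```text
collar L [29.70226804 61.10300933 65.82098463] 399
tip L max 100.22639631088204
tip 50 103.4641645078507
tip 55 101.41755825342703
tip 58 100.18094342866785
collar inner edge 150 62.660391279198684
collar inner edge 155 60.55943306956285
collar inner edge 160 58.43814723463081
collar inner edge 165 56.2962373231942
cheek L [ 72.68120709 103.61667145] W [-38.65218472  35.32464299] pin W [-22.15821051  19.12845671]
TCP-stand along,across 0.49810863970223634 0.3891779007751114
```

{"fn": "jog_arm", "kwargs": {"plan": [0,0,-0.6,0,0,0,-1.3,0,0,0,-2,0,0,0,-2.6,0,0,0,-3,0]}}

```text
t: 9.5
eef_pos: [461.6, -265.5, 53.4]
orientation: [[-0.921, 0.39, -0.002], [0.39, 0.921, 0.002], [0.003, 0.001, -1.0]]
ft_force: [-0.3, 0.4, -2.3]
width: 43.6
gripper_force: 30.0
```

{"fn": "jog_arm", "kwargs": {"plan": [0,0,-0.1,0,0,0,-0.2,0,0,0,-0.3,0,0,0,-0.37,0,0,0,-0.37,0]}}

```text
t: 9.92
eef_pos: [463.1, -267.1, 46.7]
orientation: [[-0.921, 0.389, 0.001], [0.389, 0.921, -0.001], [-0.002, -0.0, -1.0]]
ft_force: [-0.2, 0.0, -1.8]
width: 43.5
gripper_force: 30.0
```

Not bearing on the vees yet (the force still shows the pin's weight), so I'm lowering gently further.

{"fn": "jog_arm", "kwargs": {"plan": [0,0,-0.04,0,0,0,-0.08,0,0,0,-0.08,0,0,0,-0.08,0]}}

```text
t: 10.25
eef_pos: [463.4, -267.0, 46.2]
orientation: [[-0.921, 0.389, 0.001], [0.389, 0.921, -0.0], [-0.001, 0.0, -1.0]]
ft_force: [-2.5, 3.8, 8.3]
width: 43.5
gripper_force: 30.0
```

Contact at axis height 65.2 mm with about 10 N bearing, so the pin is seated. I'm easing the grip so it can settle while still held.

{"fn": "jog_arm", "kwargs": {"plan": [0,0,0,0,0,0,0,0,0,0,0,0,0,0,0,0,0,0,0,0], "grip_force": 6}}

```text
t: 10.67
eef_pos: [463.6, -267.0, 46.1]
orientation: [[-0.921, 0.389, 0.002], [0.389, 0.921, -0.0], [-0.002, 0.0, -1.0]]
ft_force: [-1.3, 2.8, 6.5]
width: 43.9
gripper_force: 6.0
```

```bash
python3 - <<'E'
from h import *
o=get_obs();grab('wrist','wrist7');R=o['orientation'];c=np.array([462.4,-266.8,65.]);P=cloud('wrist7');a=R[:,0]
L=(P-c)@a; W=(P-c)@R[:,1];Z=P[...,2]
for lo,hi in[(20,30),(30,40),(45,54),(75,85),(85,95)]:
    m=(abs(W)<8)&(L>lo)&(L<hi)&(Z>60);print(lo,hi,m.sum(),np.percentile(Z[m],95) if m.any() else 0)
print('tip',np.percentile(L[(abs(W)<6)&(Z>60)&(L>80)&(L<120)],99),o['ft_force'],o['gripper_force'],o['eef_pos'])
E
```

```text
20 30 4661 163.85875401649366
30 40 777 87.56613028981472
45 54 738 87.43150691736743
75 85 899 78.43995734065979
85 95 943 78.34529678496357
tip 99.34124086953666 [-1.32254283  2.83689609  6.47065732] 6.000332906842232 [ 463.56736971 -266.99358684   46.13551539]
```

The barrel top sits level at 87.5 mm (65 + 22) and the tip is centred to within 1 mm. I'm letting go and rising.

{"fn": "jog_arm", "kwargs": {"plan": [0,0,0,0,0,0,0,0,0,0,0,0,0,0,0,0,0,0,0,0], "claw": 0.2}}

```text
t: 11.13
eef_pos: [462.4, -266.9, 43.8]
orientation: [[-0.921, 0.389, -0.0], [0.389, 0.921, -0.0], [0.0, -0.0, -1.0]]
ft_force: [0.8, -0.1, 0.3]
width: 71.4
gripper_force: 0.0
```

{"fn": "jog_arm", "kwargs": {"plan": [0,0,0.2,0,0,0,0.7,0,0,0,1.5,0,0,0,2.5,0,0,0,4,0]}}

```text
t: 11.55
eef_pos: [460.8, -265.6, 143.0]
orientation: [[-0.921, 0.389, -0.004], [0.389, 0.921, 0.003], [0.005, 0.001, -1.0]]
ft_force: [0.8, -0.7, -0.3]
width: 76.4
gripper_force: 0.0
```

{"fn": "jog_arm", "kwargs": {"plan": [0,0,1,0,0,0.5,2,0,0,1,3,0,0,1,3,0,0,1,3,0]}}

```text
t: 11.97
eef_pos: [463.6, -242.2, 222.2]
orientation: [[-0.922, 0.388, 0.005], [0.388, 0.922, -0.003], [-0.006, -0.001, -1.0]]
ft_force: [0.1, -0.4, 0.6]
width: 76.2
gripper_force: 0.0
```

```bash
python3 - <<'E'
from h import *
o=get_obs();print(o['t'],o['eef_pos']);grab('scene','scene2');p,d=grab('wrist','wrist8')
a=cv2.imread('pics/scene2.png')[120:320,180:420];b=cv2.imread('pics/wrist8.png')
cv2.imwrite('pics/fin.png',np.hstack([cv2.resize(a,(400,333)),cv2.resize(b,(400,333))]))
E
```

```text
11.9667 [ 463.58307533 -242.15481485  222.16222327]
```

View pics/fin.png

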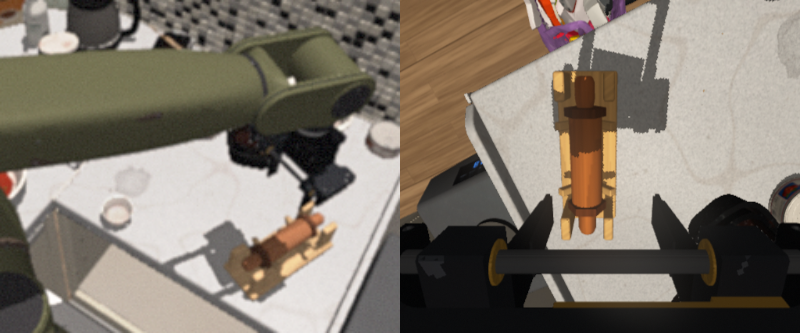

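The pin rests in both vees with its handles between the cheeks (right half, (587,155)). The cup stands where it was, and the gripper is clear.

```bash
python3 -c "
from bench import *
print(sign_off())"
```

```text
the job is handed in; nothing more can be done
None
```

The rolling pin was drawn out from under the rack by its handle, laid down and released in the open, then lowered by its barrel into both vees and let go once settled. The arm kept clear of the cup, mug and tin, and the job was handed in at about 12 s.

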